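# Pack the good laser-cut links into the kit tray

### The job

Pack the three good two-disc links into the kit tray: lay each one flat, painted side up, in the bay whose floor has the colour of its spots. Leave the two miscut one-disc pieces where they lie, and do not disturb the tape roll or the file.

Things in the scene. Friction and masses are not known exactly. Their poses are not given: they have to be found in the camera images.
- link_red_center (a point): Good link, red: a flat plywood dumbbell with dark scorched edges, lying on the bench. Two round discs (36 mm across, centres 94 mm apart), each with a red painted spot on top, joined by a straight bar 14 mm wide; between the discs 58 mm of bar is free to grip. 130 mm long over all, 14 mm thick, about 30 g. The point is its centre, half-way up the thickness and in the middle of the bar; x runs along the bar, y across it, z up.
- link_blue_center (a point): Good link, blue: a flat plywood dumbbell with dark scorched edges, lying on the bench. Two round discs (36 mm across, centres 94 mm apart), each with a blue painted spot on top, joined by a straight bar 14 mm wide; between the discs 58 mm of bar is free to grip. 130 mm long over all, 14 mm thick, about 30 g. The point is its centre, half-way up the thickness and in the middle of the bar; x runs along the bar, y across it, z up.
- link_green_center (a point): Good link, green: a flat plywood dumbbell with dark scorched edges, lying on the bench. Two round discs (36 mm across, centres 94 mm apart), each with a green painted spot on top, joined by a straight bar 14 mm wide; between the discs 58 mm of bar is free to grip. 130 mm long over all, 14 mm thick, about 30 g. The point is its centre, half-way up the thickness and in the middle of the bar; x runs along the bar, y across it, z up.
- bay_red: The bay of the kit tray with the red floor liner. The tray is low plywood, fixed to the bench, 166 x 214 mm, with three equal bays side by side, in an order that changes. Each bay is 158 mm long (x) by 66 mm wide (y) inside; the 4 mm walls and dividers end 10 mm above the liner's top face (16 mm above the bench). The origin is the centre of the liner's underside; the liner is 2 mm thick, so a link lies on a surface 2 mm above the origin (6 mm above the bench). z up.
- bay_blue: The bay of the kit tray with the blue floor liner. The tray is low plywood, fixed to the bench, 166 x 214 mm, with three equal bays side by side, in an order that changes. Each bay is 158 mm long (x) by 66 mm wide (y) inside; the 4 mm walls and dividers end 10 mm above the liner's top face (16 mm above the bench). The origin is the centre of the liner's underside; the liner is 2 mm thick, so a link lies on a surface 2 mm above the origin (6 mm above the bench). z up.
- bay_green: The bay of the kit tray with the green floor liner. The tray is low plywood, fixed to the bench, 166 x 214 mm, with three equal bays side by side, in an order that changes. Each bay is 158 mm long (x) by 66 mm wide (y) inside; the 4 mm walls and dividers end 10 mm above the liner's top face (16 mm above the bench). The origin is the centre of the liner's underside; the liner is 2 mm thick, so a link lies on a surface 2 mm above the origin (6 mm above the bench). z up.
- miscut_red_center (a point): Miscut link that does not belong: the same plywood with a red painted spot, but with only ONE disc (36 mm); its 14 mm bar ends in a broken stub. 106 mm long, 14 mm thick. The point lies in the bar, half-way up; the disc's centre is 34 mm from it along -x, the stub ends 54 mm along +x.
- miscut_blue_center (a point): Miscut link that does not belong: the same plywood with a blue painted spot, but with only ONE disc (36 mm); its 14 mm bar ends in a broken stub. 106 mm long, 14 mm thick. The point lies in the bar, half-way up; the disc's centre is 34 mm from it along -x, the stub ends 54 mm along +x.
- tape_center (a point): Bystander: roll of cream masking tape lying flat, 90 mm across, 24 mm high, standing beyond the links and the tray. The point is its centre, half-way up.
- file_center (a point): Bystander: hand file with a black handle, 215 mm long, 22 mm wide, 18 mm high, lying on the bench at the right-hand edge of the links (the -y side). The point is mid-length, half-way up; x runs along the file (tip to +x).

How it is judged:
By the outcome, as a careful person would: the job done as asked, in the order asked, and still so for the second after the job is handed in, with the robot touching nothing.
It also fails if it takes over 93 s, if anything falls off the work surface, if the arm or the gripper's body presses on something with over 40 N, if the wrist force passes 120 N, or if a joint passes its speed limit or range.

### The arm

A 7-joint arm with a two-finger parallel gripper is mounted at the origin on the work surface. World frame = base frame: x ahead of the robot, y to its left, z up, the work surface at z = 0. Lengths are in m, angles in rad, forces in N, time in s.
With the tool pointing down it reaches from about 0.425 to 0.8 m from the base axis. Payload 8.3 kg.
Tool frame: the origin (TCP) lies midway between the tips of the shut fingers; the grasp point (between the pads) lies 19 mm behind it; x points along the fingers, y is the direction in which the jaws open and shut, and the axes are right-handed (so a half turn about x gives the same grasp; the last joint's range is limited). The gripper opens to 85 mm and grips with 20 to 120 N. Pads are 22 mm wide; open, the fingers measure 114 mm over their backs; the gripper's body (76 mm by 85 mm) begins 54 mm behind the grasp point. The pads swing forward as they close: fully open they stand 13 mm farther back than shut.
Start: joints at [-1.287, 0.383, 0.016, 1.37, -0.006, 1.388, -0.046], TCP at [0.212, 0.588, 0.231] pointing down, gripper open.
Joint ranges: [-2.95, 2.95], [-0.25, 2.06], [-1.52, 1.56], [0.18, 2.33], [-1.44, 4.58], [0.02, 2.06], [-3.01, 3.01]. Speed limits (rad/s): [2.39, 2.39, 3.01, 3.01, 3.14, 3.14, 3.14].

### API

Orientations are given as a rotation vector (axis times angle).
In Python, from station import manip, vision, hand_in, finder gives the robot as it stands.
- The arm moves only by the tool send_rows, never from a script. Its argument "targets" is a list of rows, each an object of numbers: "hand": the closure in counts, from 0 (fully open) to 255 (shut); "x", "y", "z": the shift along the tool's x, y, z in mm; "roll": the turn about the tool's x in rad. A call has 1 to 12 rows; each row shifts and turns the commanded pose from where the row before left it, along the tool's axes as they then stand; what a row does not reach is not made up. A row lasts 1/8 s, in which the tool goes at most 62.5 mm and 10.7 degrees, less where a joint would pass 70% of its speed; a pose out of reach is approached as far as the arm can. A call with a gripper value outside its range is refused whole. The fingers move at their own pace and stop on an object; "newtons" is the grip in N (left out, the last holds). Time passes only in rows, so rows that do not move let the fingers close. It gives the time, the measured TCP pose, the force and the opening at its end, in the units of the state.
- manip.state(): the state, without advancing time (a new reading comes with each control period).
- vision.snapshot(name): name is "scene" or "side" or "wrist"; returns the picture (480x640x3 uint8, red, green, blue); there is no depth.
- vision.calibration(name): a dict with "fovy" (degrees; the focal length in pixels is half the picture's height over the tangent of half this angle, whatever the lens; pixels are square), "cx", "cy" (the principal point, pixels), "origin" and "attitude" of the camera in the world; the wrist camera has in their place "hand_eye" (4x4, takes a point from camera to tool coordinates, whose origin is the TCP and whose axes are the tool frame's). Camera axes: x right, y up, looking along -z (the intrinsics and any distortion apply to the point x, -y, -z); pixel columns grow to the right and rows downward; lengths in m; the calibration is good to about 2 mm. A picture is of the moment at which its call begins: read the wrist's pose just before it. calibration takes no time and is no camera call.
- hand_in(): hands the job in, once; it reports no verdict.
Trained networks look in the newest picture that a camera, given by its name, has taken for a name from the list of things; names that differ only in an ending like _2 or _b are one class to them, and where a whole thing is asked for, a point or a joint stands for the part that bears it (a point fixed in the world has none). Each returns a list of dicts, best first, with "confidence" (0 to 1); they miss things now and then, are a little off and sometimes report something else, mostly with a low value. They report only what shows in the picture. A call takes as long as a camera call.
- finder.look_for(camera, target): "bbox" ([left, top, width, height] in pixels, round what is visible of it).
- finder.tip_of(camera, target): "location" ([row, column] in pixels: a listed point, or the origin of a listed thing).
The state is a dict: "t": time; "joints": joint angles; "dq": joint speeds; "effort": joint torques, N m; "tcp_pos": TCP position; "ee_rot": TCP orientation; "ft_force": force on the tool from outside, world axes, zero at the start; "moment": the same for the moment, N m; "gripper_width": finger opening in m.
Only numpy, scipy, OpenCV 4.12 (cv2) and the standard library are available. Lean on these libraries where they do the work, as an engineer would, in place of code of your own. Each camera call takes 0.05 s, during which the arm holds its last target.

## Working session

There is one attempt and no reset: what is moved stays moved. The work goes in short steps, Python scripts to look and compute and a tool call to move; the robot and the scene stay as the last step left them, time stands still between calls to the robot, and variables do not carry over. Pictures are saved under pics/ and viewed, and the job is handed in when it is done.

Besides the shell and the picture viewer there is one more tool, called after ">>>" by a JSON object that holds its "fn" and its "kwargs". send_rows: Moves the arm, as the interface text tells. Its arguments: {"type":"object","properties":{"targets":{"type":"array"},"newtons":{"type":"number"}},"required":["targets"]}

```bash
ls; mkdir -p pics
python3 - <<'E'
from station import manip, vision
import cv2
print(manip.state())
for n in ("scene","side","wrist"):
    im=vision.snapshot(n); cv2.imwrite(f"pics/{n}0.png",im[:,:,::-1]); print(n,vision.calibration(n))
E
```

```text
pics
{'t': 0.0, 'joints': array([-1.286904  ,  0.38423763,  0.01639685,  1.37120735, -0.00626623,
        1.38819606, -0.0465187 ]), 'dq': array([-1.43025233e-04, -2.66042036e-03,  6.89780313e-04, -6.69749883e-04,
        6.32693921e-05,  8.46848025e-04, -3.30660046e-03]), 'effort': array([ 4.93784137e-04, -6.27589917e+01,  8.44415277e-01, -3.71827519e+01,
        1.65156007e-02,  1.41993386e-02,  6.42984460e-06]), 'tcp_pos': array([0.21224005, 0.58730287, 0.23025531]), 'ee_rot': array([ 0.27054798,  1.55388186, -0.27367164]), 'ft_force': array([-0.01612149, -0.14360077,  0.06625778]), 'moment': array([0.00407571, 0.00081942, 0.00765483]), 'gripper_width': 0.08569435103266612}
scene {'fovy': 47.04865292509406, 'cx': 326.4111683741263, 'cy': 246.25828511741173, 'origin': array([ 1.45044768, -0.58120465,  0.96979613]), 'attitude': array([0.72609194, 0.41594794, 1.0059046 ])}
side {'fovy': 52.39615455791561, 'cx': 318.3606631220326, 'cy': 239.44265578716926, 'origin': array([ 0.49638277, -0.71713906,  0.85135423]), 'attitude': array([ 0.67784798, -0.07264673, -0.20688403])}
wrist {'fovy': 61.859464791978, 'cx': 322.55977604533183, 'cy': 240.97480388398296, 'hand_eye': array([[-3.24987304e-04,  3.10037338e-01, -9.50724326e-01,
        -1.42002954e-01],
       [ 9.99999446e-01,  1.05242004e-03,  1.36988623e-06,
        -2.81672025e-04],
       [ 1.00098605e-03, -9.50723799e-01, -3.10037508e-01,
        -8.07734846e-02],
       [ 0.00000000e+00,  0.00000000e+00,  0.00000000e+00,
         1.00000000e+00]])}
```

View pics/scene0.png

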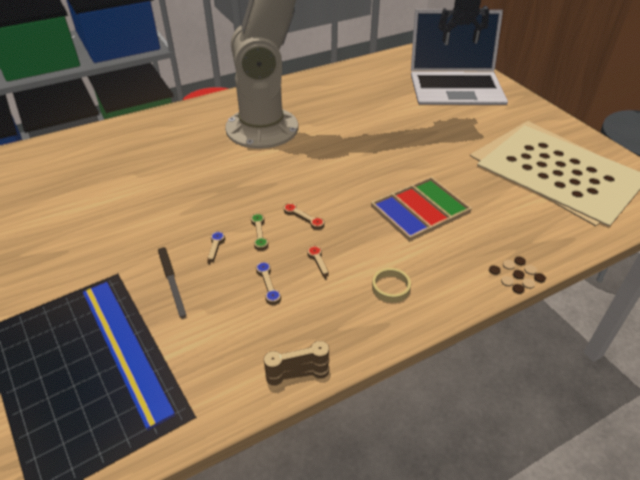

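View pics/side0.png

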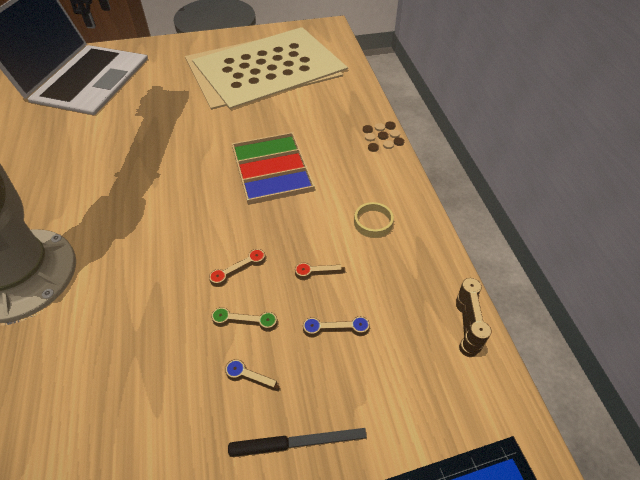

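View pics/wrist0.png

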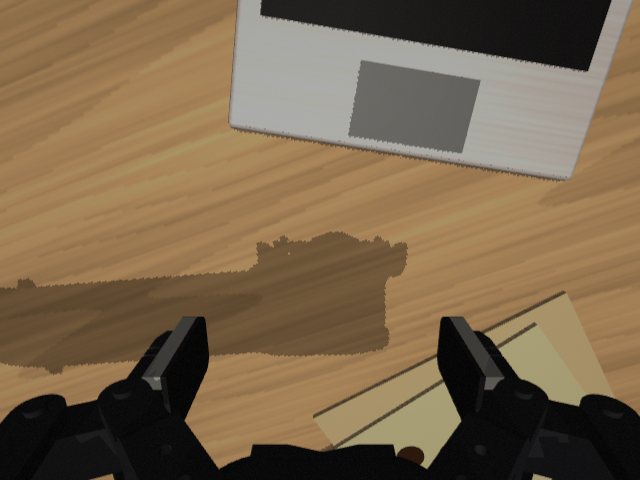

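The side view shows everything. Red link discs are near (218,276) and (257,256), green near (221,315) and (268,320), blue near (312,326) and (361,325). The miscuts are at (303,270) and (235,369). The tray runs green, red, blue from far to near. Next I'll measure these.

```bash
cat > h.py <<'E'
import numpy as np, cv2
from scipy.spatial.transform import Rotation as R
from station import manip, vision, finder
def cam(n,st=None):
    c=vision.calibration(n); f=240/np.tan(np.radians(c['fovy'])/2)
    if 'origin' in c: o=np.array(c['origin']); A=np.array(c['attitude']); A=R.from_rotvec(A).as_matrix() if A.shape==(3,) else A
    else:
        T=np.eye(4);T[:3,:3]=R.from_rotvec(st['ee_rot']).as_matrix();T[:3,3]=st['tcp_pos'];M=T@c['hand_eye'];o=M[:3,3];A=M[:3,:3]
    return f,c['cx'],c['cy'],o,A
def px2w(n,col,row,z,st=None):
    f,cx,cy,o,A=cam(n,st); d=A@np.array([(col-cx)/f,-(row-cy)/f,-1.]); return o+d*(z-o[2])/d[2]
def w2px(n,p,st=None):
    f,cx,cy,o,A=cam(n,st); q=A.T@(np.asarray(p)-o); return cx+f*q[0]/-q[2], cy-f*q[1]/-q[2]
def blobs(im,amin=20):
    h=cv2.cvtColor(im,cv2.COLOR_RGB2HSV); out=[]
    rng={'red':[((0,150,70),(6,255,255)),((174,150,70),(180,255,255))],'green':[((45,120,40),(80,255,255))],'blue':[((108,120,60),(130,255,255))]}
    for k,v in rng.items():
        m=sum(cv2.inRange(h,a,b) for a,b in v)
        n,l,s,c=cv2.connectedComponentsWithStats(m)
        for i in range(1,n):
            if s[i,4]>=amin: out.append((k,int(s[i,4]),s[i,:4].tolist(),c[i].round(1).tolist()))
    return out
E
python3 - <<'E'
from h import *
for n in ('side','scene'):
    im=vision.snapshot(n)
    for b in blobs(im):
        z=.006 if b[1]>500*(1 if n=='side' else .6) else .014
        print(n,b[0],b[1],b[2],b[3],px2w(n,*b[3],z).round(4))
for t in ['link_red_center','link_green_center','link_blue_center','bay_red','bay_green','bay_blue','miscut_red_center','miscut_blue_center','tape_center','file_center']:
    r=finder.tip_of('side',t)
    for d in r[:2]: print(t,round(d['confidence'],2),np.round(d['location'],1),px2w('side',d['location'][1],d['location'][0],.004 if 'bay' in t else .007).round(4))
E
```

```text
side red 892 [239, 153, 65, 26] [270.7, 165.2] [0.5754 0.2147 0.006 ]
side red 103 [250, 250, 13, 11] [256.1, 254.9] [ 0.5005 -0.0681  0.014 ]
side red 109 [297, 264, 13, 11] [302.9, 268.8] [ 0.5918 -0.1256  0.014 ]
side red 111 [211, 270, 13, 12] [217.0, 275.6] [ 0.4136 -0.1044  0.014 ]
side green 773 [235, 137, 61, 23] [264.6, 147.9] [0.57   0.2842 0.006 ]
side green 132 [213, 309, 15, 13] [219.9, 314.6] [ 0.4112 -0.1991  0.014 ]
side green 130 [261, 313, 14, 13] [267.3, 319.4] [ 0.5005 -0.2296  0.014 ]
side blue 950 [245, 172, 66, 26] [276.9, 184.1] [0.5798 0.144  0.006 ]
side blue 129 [305, 319, 14, 13] [311.4, 325.0] [ 0.582 -0.26   0.014]
side blue 127 [353, 318, 14, 13] [360.1, 323.8] [ 0.6747 -0.2776  0.014 ]
side blue 161 [227, 361, 16, 15] [234.5, 368.0] [ 0.4272 -0.3164  0.014 ]
side blue 817 [451, 458, 73, 22] [495.1, 472.2] [ 0.8168 -0.5798  0.006 ]
scene red 208 [183, 87, 44, 13] [202.9, 91.9] [-0.2823 -0.0962  0.014 ]
scene red 733 [397, 189, 49, 36] [421.2, 206.3] [0.5766 0.2114 0.006 ]
scene red 48 [286, 204, 9, 7] [289.8, 206.8] [ 0.4166 -0.1067  0.014 ]
scene red 5
[... 951 characters left out ...]
68, 292, 10, 7] [272.6, 294.9] [ 0.6762 -0.2796  0.014 ]
link_red_center 0.72 [267.2 236.3] [ 0.4549 -0.0863  0.007 ]
link_green_center 0.71 [315.5 243.8] [ 0.4565 -0.2069  0.007 ]
link_green_center 0.54 [222.  374.5] [ 0.7785 -0.0266  0.007 ]
link_blue_center 0.91 [327.3 335.9] [ 0.6282 -0.2713  0.007 ]
bay_red 0.84 [167.5 268.4] [0.5686 0.2096 0.004 ]
bay_blue 0.66 [184.7 276. ] [0.5775 0.1444 0.004 ]
miscut_red_center 0.63 [272.1 318.4] [ 0.6229 -0.1361  0.007 ]
miscut_blue_center 0.77 [374.6 252.4] [ 0.4571 -0.3327  0.007 ]
tape_center 0.91 [220.5 373.1] [ 0.7767 -0.0215  0.007 ]
file_center 0.65 [440.5 294.9] [ 0.5113 -0.463   0.007 ]
file_center 0.3 [148.2 265.4] [0.5718 0.2814 0.007 ]
```

```bash
cat >> h.py <<'E'
def plan(x,y,z,yaw_bar):
    """shift in tool axes as they stand now (mm) and roll (rad) so jaw axis is perpendicular to bar direction yaw_bar(deg)"""
    st=manip.state(); M=R.from_rotvec(st['ee_rot']).as_matrix()
    d=M.T@(np.array([x,y,z])-st['tcp_pos'])*1000
    jy=np.degrees(np.arctan2(M[1,1],M[0,1])); 
    e=(yaw_bar+90-jy+90)%180-90   # wanted ccw world turn
    print('t',round(st['t'],2),'tcp',st['tcp_pos'].round(4),'toolx',M[:,0].round(3),'jawdir',round(jy,1),'w',round(st['gripper_width'],4),'F',st['ft_force'].round(1),'j',np.round(st['joints'],2))
    print('shift mm',d.round(1),'roll rad (tool x down => -ccw)',round(float(-np.radians(e)),3), 'alt',round(float(-np.radians(e-np.sign(e)*180)),3))
E
python3 - <<'E'
from h import *
plan(.45,.30,.23,22.6)
plan(.4585,-.0875,.15,22.6)
E
```

```text
t 0.75 tcp [0.2124 0.5878 0.2313] toolx [-0. -0. -1.] jawdir 70.1 w 0.0858 F [ 0.3 -0.9  0.6] j [-1.29  0.38  0.02  1.37 -0.01  1.39 -0.05]
shift mm [   1.3 -189.9  321.3] roll rad (tool x down => -ccw) -0.741 alt 2.4
t 0.75 tcp [0.2124 0.5878 0.2313] toolx [-0. -0. -1.] jawdir 70.1 w 0.0858 F [ 0.3 -0.9  0.6] j [-1.29  0.38  0.02  1.37 -0.01  1.39 -0.05]
shift mm [  81.3 -551.5  461. ] roll rad (tool x down => -ccw) -0.741 alt 2.4
```

>>> {"fn": "send_rows", "kwargs": {"targets": [{"hand":60,"y":-27,"z":46},{"hand":60,"y":-27,"z":46},{"hand":60,"y":-27,"z":46},{"hand":60,"y":-27,"z":46},{"hand":60,"y":-27,"z":46},{"hand":60,"y":-27,"z":46},{"hand":60,"y":-27,"z":46},{"hand":60,"roll":-0.15},{"hand":60,"roll":-0.15},{"hand":60,"roll":-0.15},{"hand":60,"roll":-0.15},{"hand":60,"roll":-0.14}], "newtons": 30}}

```text
schema error: expected keys hand, x, y, z, roll
```

Run:
```python
from h import *
plan(.4585,-.0875,.15,22.6)
```

```text
t 0.75 tcp [0.2124 0.5878 0.2313] toolx [-0. -0. -1.] jawdir 70.1 w 0.0858 F [ 0.3 -0.9  0.6] j [-1.29  0.38  0.02  1.37 -0.01  1.39 -0.05]
shift mm [  81.3 -551.5  461. ] roll rad (tool x down => -ccw) -0.741 alt 2.4
```

All keys are needed in each row.

>>> {"fn": "send_rows", "kwargs": {"targets": [{"hand":60,"x":0,"y":-27,"z":46,"roll":0},{"hand":60,"x":0,"y":-27,"z":46,"roll":0},{"hand":60,"x":0,"y":-27,"z":46,"roll":0},{"hand":60,"x":0,"y":-27,"z":46,"roll":0},{"hand":60,"x":0,"y":-27,"z":46,"roll":0},{"hand":60,"x":0,"y":-27,"z":46,"roll":0},{"hand":60,"x":0,"y":-27,"z":46,"roll":0},{"hand":60,"x":0,"y":0,"z":0,"roll":-0.15},{"hand":60,"x":0,"y":0,"z":0,"roll":-0.15},{"hand":60,"x":0,"y":0,"z":0,"roll":-0.15},{"hand":60,"x":0,"y":0,"z":0,"roll":-0.15},{"hand":60,"x":0,"y":0,"z":0,"roll":-0.14}], "newtons": 30}}

```text
t: 2.25
tcp_pos: [0.451, 0.3006, 0.2314]
ee_rot: [-0.312, 1.548, 0.312]
ft_force: [0.0, 0.6, 0.5]
gripper_width: 0.0654
```

Run:
```python
from h import *
plan(.4585,-.0875,.15,22.6)
```

```text
t 2.25 tcp [0.451  0.3006 0.2314] toolx [ 0.  0. -1.] jawdir 112.8 w 0.0654 F [0.  0.6 0.5] j [-0.77  0.2   0.15  1.61 -0.03  1.33  1.35]
shift mm [  81.3 -360.7 -143.5] roll rad (tool x down => -ccw) 0.004 alt -3.138
```

>>> {"fn": "send_rows", "kwargs": {"targets": [{"hand":60,"x":10,"y":-45,"z":-18,"roll":0},{"hand":60,"x":10,"y":-45,"z":-18,"roll":0},{"hand":60,"x":10,"y":-45,"z":-18,"roll":0},{"hand":60,"x":10,"y":-45,"z":-18,"roll":0},{"hand":60,"x":10,"y":-45,"z":-18,"roll":0},{"hand":60,"x":10,"y":-45,"z":-18,"roll":0},{"hand":60,"x":10,"y":-45,"z":-18,"roll":0},{"hand":60,"x":10,"y":-45,"z":-18,"roll":0},{"hand":60,"x":0,"y":0,"z":0,"roll":0}]}}

```text
t: 3.38
tcp_pos: [0.455, -0.0912, 0.151]
ee_rot: [-0.304, 1.55, 0.302]
ft_force: [-0.0, 0.3, 0.6]
gripper_width: 0.0652
```

Run:
```python
from h import *
st=manip.state(); im=vision.snapshot('wrist'); cv2.imwrite('pics/w1.png',im[:,:,::-1])
for b in blobs(im,60): print(b[0],b[1],b[3],px2w('wrist',*b[3],.014,st).round(4))
plan(.4585,-.0875,.005,22.6)
```

```text
red 1317 [327.2, 166.0] [ 0.4127 -0.1044  0.014 ]
red 981 [327.8, 290.2] [ 0.4995 -0.0683  0.014 ]
red 1458 [616.9, 412.2] [0.5124 0.2031 0.014 ]
green 1455 [195.9, 108.0] [ 0.4101 -0.1992  0.014 ]
green 1160 [120.0, 212.6] [ 0.4991 -0.2293  0.014 ]
blue 1358 [16.0, 60.3] [ 0.4254 -0.3139  0.014 ]
blue 930 [55.9, 293.8] [ 0.5804 -0.2601  0.014 ]
blue 704 [14.8, 380.5] [ 0.6722 -0.277   0.014 ]
blue 406 [532.9, 379.0] [0.5102 0.1191 0.014 ]
blue 844 [499.2, 468.2] [0.6039 0.141  0.014 ]
t 3.42 tcp [ 0.4556 -0.0887  0.1512] toolx [-0. -0. -1.] jawdir 112.3 w 0.065 F [ 1.1  0.3 -0.5] j [-0.33  0.09  0.48  1.93 -0.05  1.13  2.13]
shift mm [ 1.462e+02 -1.000e-01  3.200e+00] roll rad (tool x down => -ccw) -0.005 alt 3.136
```

View pics/w1.png

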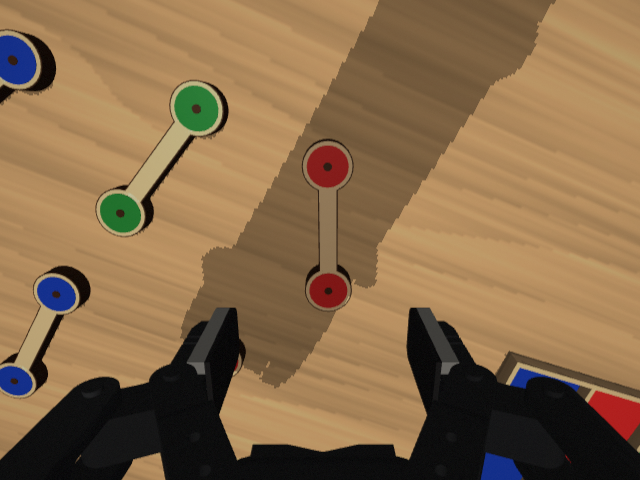

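The wrist view confirms the red link between the jaws, with discs at (327,166) and (328,290). I'll descend and grip.

>>> {"fn": "send_rows", "kwargs": {"targets": [{"hand":90,"x":36,"y":0,"z":1,"roll":0},{"hand":90,"x":36,"y":0,"z":0,"roll":0},{"hand":90,"x":36,"y":0,"z":0,"roll":0},{"hand":90,"x":25,"y":0,"z":0,"roll":0},{"hand":90,"x":13,"y":0,"z":0,"roll":0},{"hand":90,"x":0,"y":0,"z":0,"roll":0},{"hand":230,"x":0,"y":0,"z":0,"roll":0},{"hand":255,"x":0,"y":0,"z":0,"roll":0},{"hand":255,"x":0,"y":0,"z":0,"roll":0},{"hand":255,"x":0,"y":0,"z":0,"roll":0},{"hand":255,"x":0,"y":0,"z":0,"roll":0},{"hand":255,"x":0,"y":0,"z":0,"roll":0}], "newtons": 40}}

```text
t: 4.92
tcp_pos: [0.4577, -0.0867, 0.0063]
ee_rot: [-0.308, 1.547, 0.308]
ft_force: [-1.4, 0.2, 5.3]
gripper_width: 0.0127
```

>>> {"fn": "send_rows", "kwargs": {"targets": [{"hand":255,"x":-20,"y":0,"z":0,"roll":0},{"hand":255,"x":-40,"y":0,"z":0,"roll":0},{"hand":255,"x":-40,"y":0,"z":0,"roll":0},{"hand":255,"x":0,"y":0,"z":0,"roll":0.11},{"hand":255,"x":0,"y":0,"z":0,"roll":0.11},{"hand":255,"x":0,"y":0,"z":0,"roll":0.11},{"hand":255,"x":0,"y":0,"z":0,"roll":0}]}}

```text
t: 5.8
tcp_pos: [0.4569, -0.0867, 0.1057]
ee_rot: [-0.05, 1.57, 0.05]
ft_force: [-0.9, 0.4, -0.7]
gripper_width: 0.0129
```

Run:
```python
from h import *
plan(.5745,.212,.1,3.9)
```

```text
t 5.8 tcp [ 0.4569 -0.0867  0.1057] toolx [ 0.001  0.    -1.   ] jawdir 93.7 w 0.0129 F [-0.9  0.4 -0.7] j [-0.36  0.15  0.52  1.98 -0.09  1.03  1.84]
shift mm [  5.8 290.6 136.4] roll rad (tool x down => -ccw) -0.004 alt 3.137
```

>>> {"fn": "send_rows", "kwargs": {"targets": [{"hand":255,"x":0,"y":36,"z":17,"roll":0},{"hand":255,"x":0,"y":36,"z":17,"roll":0},{"hand":255,"x":0,"y":36,"z":17,"roll":0},{"hand":255,"x":0,"y":36,"z":17,"roll":0},{"hand":255,"x":0,"y":36,"z":17,"roll":0},{"hand":255,"x":0,"y":37,"z":17,"roll":0},{"hand":255,"x":0,"y":37,"z":17,"roll":0},{"hand":255,"x":0,"y":36,"z":17,"roll":0},{"hand":255,"x":0,"y":0,"z":0,"roll":0},{"hand":255,"x":0,"y":0,"z":0,"roll":0}]}}

```text
t: 7.05
tcp_pos: [0.5741, 0.2105, 0.105]
ee_rot: [-0.051, 1.571, 0.05]
ft_force: [-0.2, 0.1, -0.5]
gripper_width: 0.013
```

Run:
```python
from h import *
st=manip.state(); im=vision.snapshot('wrist'); cv2.imwrite('pics/w2.png',im[:,:,::-1])
cv2.imwrite('pics/s2.png',vision.snapshot('side')[60:360,120:520,::-1].repeat(2,0).repeat(2,1)[:600,:800])
plan(.5745,.212,.013,3.9)
```

```text
t 7.15 tcp [0.5742 0.2097 0.1054] toolx [-0.    -0.001 -1.   ] jawdir 93.6 w 0.0126 F [ 0.4 -1.1 -0.8] j [-0.66  0.46  0.35  1.59 -0.17  1.13  1.36]
shift mm [92.4  2.3  0.4] roll rad (tool x down => -ccw) -0.006 alt 3.136
```

View pics/w2.png

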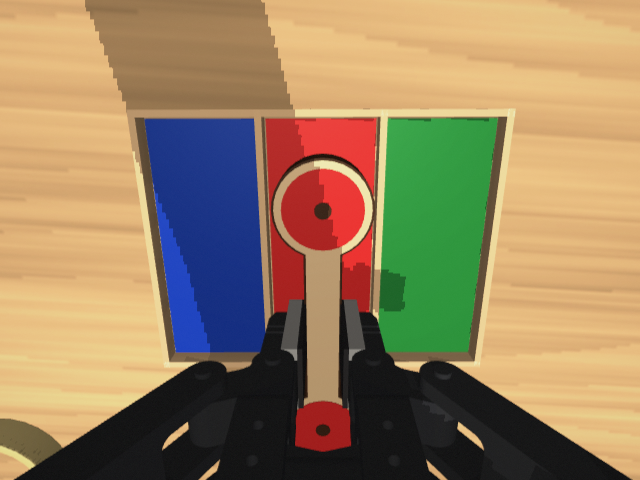

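View pics/s2.png

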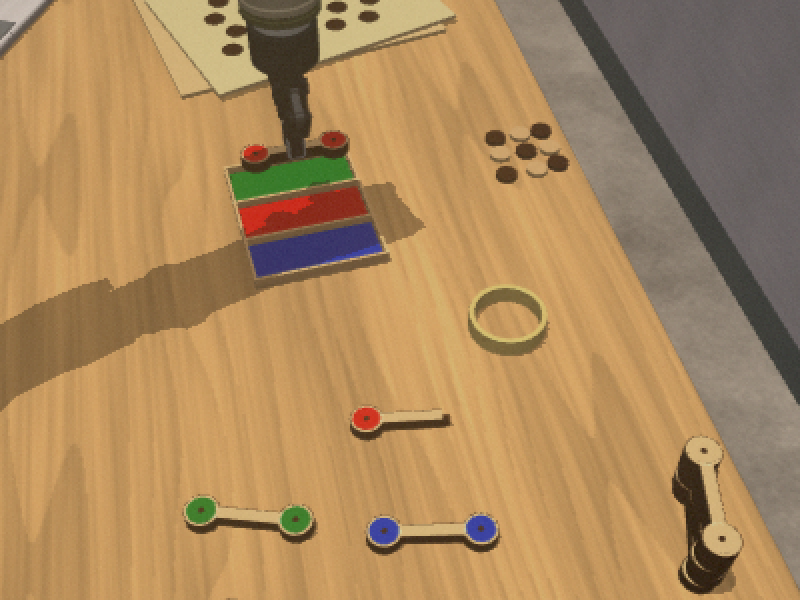

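The red link is held level and parallel to the red bay, with its far disc at (323,210) in the wrist view. I'll check the bay's ends in the same picture.

Run:
```python
from h import *
st=manip.state()
for c,r,z in [(136,118,.016),(513,110,.016),(165,365,.016),(482,363,.016),(147,119,.006),(255,119,.006),(388,119,.006),(497,119,.006),(177,352,.006),(468,352,.006)]: print(c,r,px2w('wrist',c,r,z,st).round(4))
```

```text
136 118 [0.5039 0.1023 0.016 ]
513 110 [0.487  0.3093 0.016 ]
165 365 [0.6634 0.1086 0.016 ]
482 363 [0.6488 0.3222 0.016 ]
147 119 [0.5045 0.1042 0.006 ]
255 119 [0.5007 0.1663 0.006 ]
388 119 [0.496  0.2429 0.006 ]
497 119 [0.4922 0.3056 0.006 ]
177 352 [0.6596 0.1135 0.006 ]
468 352 [0.6472 0.3159 0.006 ]
```

>>> {"fn": "send_rows", "kwargs": {"targets": [{"hand":255,"x":40,"y":1,"z":1,"roll":0},{"hand":255,"x":30,"y":0,"z":0,"roll":0},{"hand":255,"x":15,"y":0,"z":0,"roll":0},{"hand":255,"x":7,"y":0,"z":0,"roll":0},{"hand":255,"x":0,"y":0,"z":0,"roll":0},{"hand":255,"x":0,"y":0,"z":0,"roll":0}]}}

```text
t: 7.9
tcp_pos: [0.576, 0.2126, 0.0145]
ee_rot: [-0.049, 1.568, 0.05]
ft_force: [0.3, -0.5, -0.9]
gripper_width: 0.0125
```

>>> {"fn": "send_rows", "kwargs": {"targets": [{"hand":255,"x":2,"y":0,"z":0,"roll":0},{"hand":255,"x":0,"y":0,"z":0,"roll":0},{"hand":170,"x":0,"y":0,"z":0,"roll":0},{"hand":170,"x":0,"y":0,"z":0,"roll":0},{"hand":170,"x":0,"y":0,"z":0,"roll":0},{"hand":170,"x":-15,"y":0,"z":0,"roll":0},{"hand":170,"x":-35,"y":0,"z":0,"roll":0},{"hand":120,"x":-40,"y":0,"z":0,"roll":0},{"hand":90,"x":-30,"y":0,"z":0,"roll":0},{"hand":90,"x":0,"y":0,"z":0,"roll":0}]}}

```text
t: 9.15
tcp_pos: [0.5772, 0.2129, 0.1355]
ee_rot: [-0.047, 1.564, 0.051]
ft_force: [-0.4, 0.3, -0.4]
gripper_width: 0.0552
```

Run:
```python
from h import *
st=manip.state(); im=vision.snapshot('wrist'); cv2.imwrite('pics/w3.png',im[:,:,::-1])
plan(.456,-.214,.13,-18.8)
```

```text
t 9.2 tcp [0.5761 0.2127 0.1334] toolx [ 0.003  0.002 -1.   ] jawdir 93.6 w 0.0552 F [-0.3 -0.  -0.5] j [-0.67  0.43  0.36  1.56 -0.16  1.18  1.35]
shift mm [   2.4 -418.2 -146.8] roll rad (tool x down => -ccw) 0.391 alt -2.75
```

View pics/w3.png

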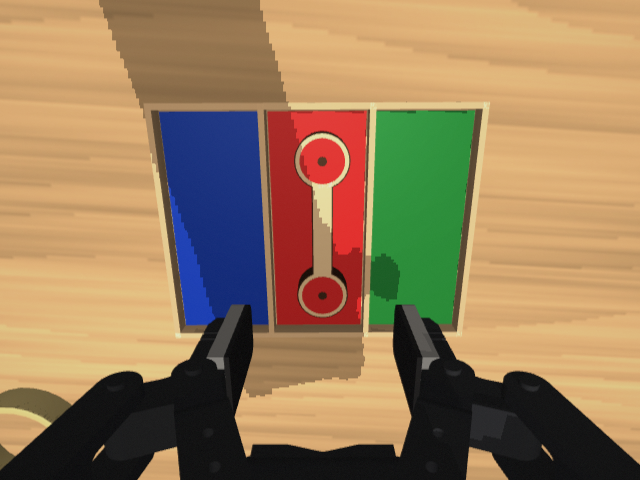

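Red lies flat and centred in its bay, with discs at (322,160) and (322,296). Green is next.

>>> {"fn": "send_rows", "kwargs": {"targets": [{"hand":90,"x":0,"y":-42,"z":-15,"roll":0},{"hand":90,"x":0,"y":-42,"z":-15,"roll":0},{"hand":90,"x":0,"y":-42,"z":-15,"roll":0},{"hand":90,"x":0,"y":-42,"z":-15,"roll":0},{"hand":90,"x":0,"y":-42,"z":-15,"roll":0},{"hand":90,"x":0,"y":-42,"z":-15,"roll":0},{"hand":90,"x":0,"y":-42,"z":-15,"roll":0},{"hand":90,"x":0,"y":-42,"z":-15,"roll":0.13},{"hand":90,"x":0,"y":-40,"z":-20,"roll":0.13},{"hand":90,"x":0,"y":-31,"z":-22,"roll":0.13},{"hand":90,"x":0,"y":0,"z":0,"roll":0}]}}

```text
t: 10.58
tcp_pos: [0.4237, -0.1974, 0.1307]
ee_rot: [0.262, 1.557, -0.262]
ft_force: [0.7, 0.6, 0.4]
gripper_width: 0.0551
```

Run:
```python
from h import *
st=manip.state(); im=vision.snapshot('wrist'); cv2.imwrite('pics/w4.png',im[:,:,::-1])
for b in blobs(im,60): print(b[0],b[1],b[3],px2w('wrist',*b[3],.014,st).round(4))
plan(.456,-.2145,.006,-18.8)
```

```text
green 1314 [314.0, 218.9] [ 0.4103 -0.1991  0.014 ]
green 979 [315.8, 341.7] [ 0.4991 -0.2292  0.014 ]
blue 1094 [165.9, 291.4] [ 0.4258 -0.3159  0.014 ]
blue 740 [313.2, 435.8] [ 0.5803 -0.2602  0.014 ]
t 10.62 tcp [ 0.4252 -0.1958  0.1308] toolx [-0.001  0.001 -1.   ] jawdir 71.2 w 0.0553 F [ 0.9  0.7 -0. ] j [-0.23  0.14  0.65  1.95 -0.09  1.09  1.7 ]
shift mm [124.8  -7.8  35.3] roll rad (tool x down => -ccw) -0.001 alt 3.141
```

View pics/w4.png

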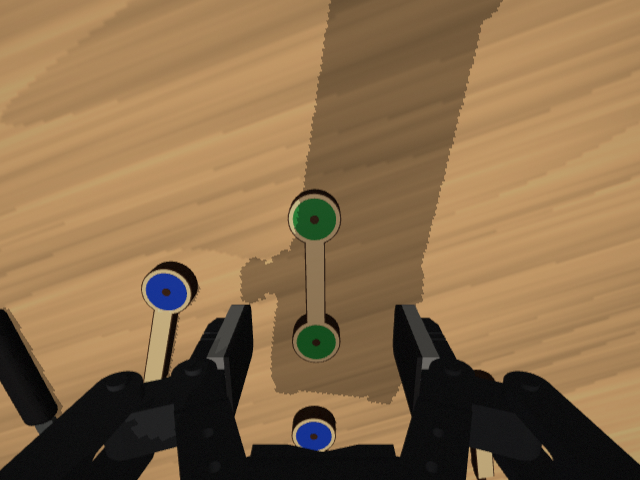

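>>> {"fn": "send_rows", "kwargs": {"targets": [{"hand":90,"x":10,"y":-4,"z":18,"roll":0},{"hand":90,"x":30,"y":-4,"z":17,"roll":0},{"hand":90,"x":40,"y":0,"z":0,"roll":0},{"hand":90,"x":30,"y":0,"z":0,"roll":0},{"hand":90,"x":15,"y":0,"z":0,"roll":0},{"hand":90,"x":0,"y":0,"z":0,"roll":0},{"hand":255,"x":0,"y":0,"z":0,"roll":0},{"hand":255,"x":0,"y":0,"z":0,"roll":0},{"hand":255,"x":0,"y":0,"z":0,"roll":0},{"hand":255,"x":0,"y":0,"z":0,"roll":0},{"hand":255,"x":0,"y":0,"z":0,"roll":0}]}}

```text
t: 12.0
tcp_pos: [0.4579, -0.2142, 0.0075]
ee_rot: [0.256, 1.553, -0.256]
ft_force: [-1.3, 0.6, 6.8]
gripper_width: 0.0126
```

>>> {"fn": "send_rows", "kwargs": {"targets": [{"hand":255,"x":-20,"y":0,"z":0,"roll":0},{"hand":255,"x":-40,"y":0,"z":0,"roll":0},{"hand":255,"x":-40,"y":0,"z":0,"roll":0},{"hand":255,"x":0,"y":0,"z":0,"roll":-0.13},{"hand":255,"x":0,"y":0,"z":0,"roll":-0.13},{"hand":255,"x":0,"y":0,"z":0,"roll":-0.14},{"hand":255,"x":0,"y":0,"z":0,"roll":0}]}}

```text
t: 12.88
tcp_pos: [0.4571, -0.2141, 0.1068]
ee_rot: [-0.057, 1.569, 0.057]
ft_force: [-0.1, 0.6, -0.7]
gripper_width: 0.0128
```

Run:
```python
from h import *
plan(.5715,.2820,.105,3.9)
```

```text
t 12.88 tcp [ 0.4571 -0.2141  0.1068] toolx [ 0.001  0.    -1.   ] jawdir 94.1 w 0.0128 F [-0.1  0.6 -0.7] j [-0.14  0.25  0.59  1.88 -0.16  1.05  2.16]
shift mm [  1.9 486.6 149.9] roll rad (tool x down => -ccw) 0.004 alt -3.137
```

>>> {"fn": "send_rows", "kwargs": {"targets": [{"hand":255,"x":0,"y":44,"z":14,"roll":0},{"hand":255,"x":0,"y":44,"z":14,"roll":0},{"hand":255,"x":0,"y":44,"z":14,"roll":0},{"hand":255,"x":0,"y":44,"z":14,"roll":0},{"hand":255,"x":0,"y":44,"z":14,"roll":0},{"hand":255,"x":0,"y":44,"z":14,"roll":0},{"hand":255,"x":0,"y":44,"z":13,"roll":0},{"hand":255,"x":0,"y":44,"z":13,"roll":0},{"hand":255,"x":0,"y":45,"z":13,"roll":0},{"hand":255,"x":0,"y":45,"z":13,"roll":0},{"hand":255,"x":0,"y":45,"z":13,"roll":0},{"hand":255,"x":0,"y":0,"z":0,"roll":0}]}}

```text
t: 14.38
tcp_pos: [0.5687, 0.2881, 0.1057]
ee_rot: [-0.059, 1.571, 0.062]
ft_force: [-0.8, -0.1, -0.2]
gripper_width: 0.0124
```

Run:
```python
from h import *
st=manip.state(); im=vision.snapshot('wrist'); cv2.imwrite('pics/w5.png',im[:,:,::-1])
plan(.5715,.282,.014,3.9)
```

```text
t 14.43 tcp [0.5693 0.2848 0.1058] toolx [-0.001 -0.    -1.   ] jawdir 94.2 w 0.0125 F [ 0.1 -1.2 -0.8] j [-0.75  0.51  0.33  1.51 -0.17  1.15  1.26]
shift mm [91.8 -2.9  2. ] roll rad (tool x down => -ccw) 0.006 alt -3.136
```

View pics/w5.png

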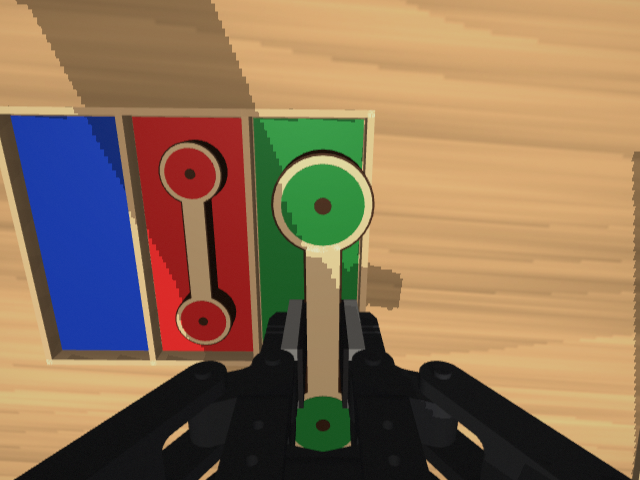

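Green is over its bay, with its disc at (323,205). I'll lower and release it.

>>> {"fn": "send_rows", "kwargs": {"targets": [{"hand":255,"x":40,"y":-3,"z":2,"roll":0},{"hand":255,"x":30,"y":0,"z":0,"roll":0},{"hand":255,"x":15,"y":0,"z":0,"roll":0},{"hand":255,"x":7,"y":0,"z":0,"roll":0},{"hand":255,"x":0,"y":0,"z":0,"roll":0},{"hand":255,"x":0,"y":0,"z":0,"roll":0}]}}

```text
t: 15.18
tcp_pos: [0.5729, 0.28, 0.0155]
ee_rot: [-0.057, 1.568, 0.058]
ft_force: [-0.1, -0.2, -0.4]
gripper_width: 0.0128
```

>>> {"fn": "send_rows", "kwargs": {"targets": [{"hand":255,"x":2,"y":1,"z":0,"roll":0},{"hand":255,"x":0,"y":0,"z":0,"roll":0},{"hand":170,"x":0,"y":0,"z":0,"roll":0},{"hand":170,"x":0,"y":0,"z":0,"roll":0},{"hand":170,"x":0,"y":0,"z":0,"roll":0},{"hand":170,"x":-15,"y":0,"z":0,"roll":0},{"hand":170,"x":-35,"y":0,"z":0,"roll":0},{"hand":120,"x":-40,"y":0,"z":0,"roll":0},{"hand":90,"x":-30,"y":0,"z":0,"roll":0},{"hand":90,"x":0,"y":0,"z":0,"roll":0}]}}

```text
t: 16.42
tcp_pos: [0.5741, 0.2815, 0.1367]
ee_rot: [-0.055, 1.564, 0.06]
ft_force: [0.1, 0.3, -0.5]
gripper_width: 0.0557
```

Run:
```python
from h import *
st=manip.state(); im=vision.snapshot('wrist'); cv2.imwrite('pics/w6.png',im[:,:,::-1])
plan(.600,-.264,.135,-10.8)
```

```text
t 16.48 tcp [0.573  0.2811 0.1345] toolx [ 0.003  0.002 -1.   ] jawdir 94.2 w 0.0552 F [ 0.8  0.4 -0.9] j [-0.75  0.48  0.34  1.48 -0.17  1.2   1.26]
shift mm [  -1.5 -545.6  -12.9] roll rad (tool x down => -ccw) 0.262 alt -2.88
```

View pics/w6.png

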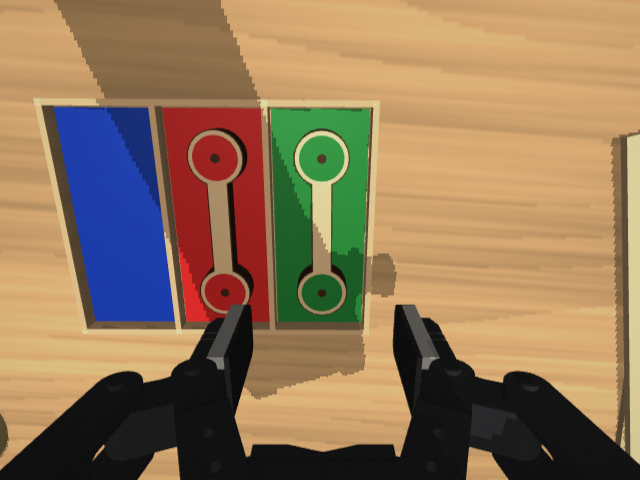

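>>> {"fn": "send_rows", "kwargs": {"targets": [{"hand":90,"x":0,"y":-50,"z":-1,"roll":0},{"hand":90,"x":0,"y":-50,"z":-1,"roll":0},{"hand":90,"x":0,"y":-50,"z":-1,"roll":0},{"hand":90,"x":0,"y":-50,"z":-1,"roll":0},{"hand":90,"x":0,"y":-50,"z":-1,"roll":0},{"hand":90,"x":0,"y":-50,"z":-1,"roll":0},{"hand":90,"x":0,"y":-50,"z":-1,"roll":0},{"hand":90,"x":0,"y":-50,"z":-1,"roll":0},{"hand":90,"x":0,"y":-50,"z":-1,"roll":0},{"hand":90,"x":0,"y":-50,"z":-1,"roll":0.13},{"hand":90,"x":0,"y":-46,"z":-5,"roll":0.13},{"hand":90,"x":0,"y":0,"z":0,"roll":0}]}}

```text
t: 17.98
tcp_pos: [0.588, -0.27, 0.1314]
ee_rot: [0.152, 1.568, -0.157]
ft_force: [0.4, 0.1, 0.6]
gripper_width: 0.0553
```

Run:
```python
from h import *
st=manip.state(); im=vision.snapshot('wrist'); cv2.imwrite('pics/w7.png',im[:,:,::-1])
for b in blobs(im,60): print(b[0],b[1],b[3],px2w('wrist',*b[3],.014,st).round(4))
plan(.6275,-.2695,.006,-10.8)
```

```text
red 1434 [539.2, 198.4] [ 0.5904 -0.1257  0.014 ]
blue 317 [189.1, 4.1] [ 0.4368 -0.3182  0.014 ]
blue 1282 [335.5, 223.1] [ 0.5807 -0.2602  0.014 ]
blue 941 [335.3, 344.9] [ 0.6729 -0.2778  0.014 ]
t 18.02 tcp [ 0.5894 -0.2667  0.1313] toolx [-0.002 -0.001 -1.   ] jawdir 79.1 w 0.0552 F [-0.6 -0.2 -0.4] j [-0.01  0.54  0.56  1.46 -0.29  1.23  1.96]
shift mm [125.2   4.7  38.3] roll rad (tool x down => -ccw) -0.002 alt 3.139
```

View pics/w7.png

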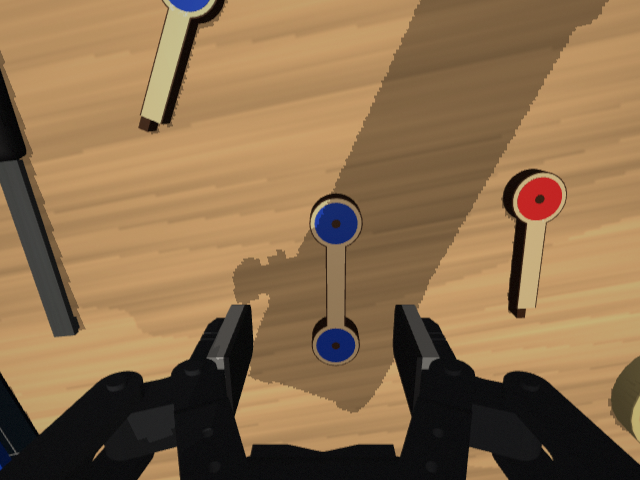

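The blue link has both discs in view, at (335,223) and (335,345), and nothing is near the jaws. I'll descend and grip.

>>> {"fn": "send_rows", "kwargs": {"targets": [{"hand":90,"x":10,"y":3,"z":19,"roll":0},{"hand":90,"x":30,"y":2,"z":19,"roll":0},{"hand":90,"x":40,"y":0,"z":0,"roll":0},{"hand":90,"x":30,"y":0,"z":0,"roll":0},{"hand":90,"x":15,"y":0,"z":0,"roll":0},{"hand":90,"x":0,"y":0,"z":0,"roll":0},{"hand":255,"x":0,"y":0,"z":0,"roll":0},{"hand":255,"x":0,"y":0,"z":0,"roll":0},{"hand":255,"x":0,"y":0,"z":0,"roll":0},{"hand":255,"x":0,"y":0,"z":0,"roll":0},{"hand":255,"x":0,"y":0,"z":0,"roll":0}]}}

```text
t: 19.4
tcp_pos: [0.6303, -0.2669, 0.0089]
ee_rot: [0.146, 1.563, -0.147]
ft_force: [-0.2, -0.1, 6.8]
gripper_width: 0.012
```

>>> {"fn": "send_rows", "kwargs": {"targets": [{"hand":255,"x":-20,"y":0,"z":0,"roll":0},{"hand":255,"x":-40,"y":0,"z":0,"roll":0},{"hand":255,"x":-40,"y":0,"z":0,"roll":0},{"hand":255,"x":0,"y":0,"z":0,"roll":-0.13},{"hand":255,"x":0,"y":0,"z":0,"roll":-0.13},{"hand":255,"x":0,"y":0,"z":0,"roll":0}]}}

```text
t: 20.15
tcp_pos: [0.6295, -0.2667, 0.1086]
ee_rot: [-0.057, 1.569, 0.057]
ft_force: [0.0, 0.4, -0.1]
gripper_width: 0.0127
```

Run:
```python
from h import *
plan(.5805,.1425,.105,3.9)
```

```text
t 20.15 tcp [ 0.6295 -0.2667  0.1086] toolx [ 0.001 -0.    -1.   ] jawdir 94.1 w 0.0127 F [ 0.   0.4 -0.1] j [ 0.04  0.62  0.48  1.37 -0.29  1.22  2.19]
shift mm [  3.5 411.7 -19.3] roll rad (tool x down => -ccw) 0.004 alt -3.137
```

>>> {"fn": "send_rows", "kwargs": {"targets": [{"hand":255,"x":0,"y":41,"z":-2,"roll":0},{"hand":255,"x":0,"y":41,"z":-2,"roll":0},{"hand":255,"x":0,"y":41,"z":-2,"roll":0},{"hand":255,"x":0,"y":41,"z":-2,"roll":0},{"hand":255,"x":0,"y":41,"z":-2,"roll":0},{"hand":255,"x":0,"y":41,"z":-2,"roll":0},{"hand":255,"x":0,"y":41,"z":-2,"roll":0},{"hand":255,"x":0,"y":41,"z":-2,"roll":0},{"hand":255,"x":0,"y":41,"z":-2,"roll":0},{"hand":255,"x":0,"y":41,"z":-2,"roll":0},{"hand":255,"x":0,"y":0,"z":0,"roll":0},{"hand":255,"x":0,"y":0,"z":0,"roll":0}]}}

```text
t: 21.65
tcp_pos: [0.5795, 0.1404, 0.1076]
ee_rot: [-0.056, 1.57, 0.055]
ft_force: [0.1, -0.1, 0.3]
gripper_width: 0.0126
```

Run:
```python
from h import *
st=manip.state(); im=vision.snapshot('wrist'); cv2.imwrite('pics/w8.png',im[:,:,::-1])
plan(.5805,.1425,.015,3.9)
```

```text
t 21.7 tcp [0.5797 0.1396 0.1076] toolx [ 0.    -0.001 -1.   ] jawdir 94.0 w 0.0125 F [ 0.2  0.3 -0. ] j [-0.6   0.43  0.4   1.63 -0.18  1.12  1.49]
shift mm [92.6  2.9  1. ] roll rad (tool x down => -ccw) 0.002 alt -3.14
```

View pics/w8.png

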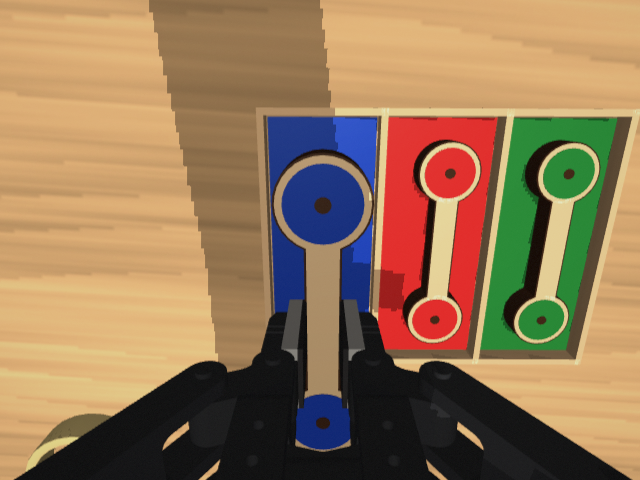

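>>> {"fn": "send_rows", "kwargs": {"targets": [{"hand":255,"x":40,"y":2,"z":1,"roll":0},{"hand":255,"x":30,"y":0,"z":0,"roll":0},{"hand":255,"x":15,"y":0,"z":0,"roll":0},{"hand":255,"x":7,"y":0,"z":0,"roll":0},{"hand":255,"x":0,"y":0,"z":0,"roll":0},{"hand":255,"x":0,"y":0,"z":0,"roll":0}]}}

```text
t: 22.45
tcp_pos: [0.5811, 0.143, 0.0163]
ee_rot: [-0.057, 1.568, 0.058]
ft_force: [0.8, -0.2, 0.2]
gripper_width: 0.0119
```

>>> {"fn": "send_rows", "kwargs": {"targets": [{"hand":255,"x":2,"y":0,"z":0,"roll":0},{"hand":255,"x":0,"y":0,"z":0,"roll":0},{"hand":170,"x":0,"y":0,"z":0,"roll":0},{"hand":170,"x":0,"y":0,"z":0,"roll":0},{"hand":170,"x":0,"y":0,"z":0,"roll":0},{"hand":170,"x":-15,"y":0,"z":0,"roll":0},{"hand":170,"x":-35,"y":0,"z":0,"roll":0},{"hand":120,"x":-40,"y":0,"z":0,"roll":0},{"hand":90,"x":-40,"y":0,"z":0,"roll":0},{"hand":90,"x":-40,"y":0,"z":0,"roll":0},{"hand":90,"x":0,"y":0,"z":0,"roll":0},{"hand":90,"x":0,"y":0,"z":0,"roll":0}]}}

```text
t: 23.95
tcp_pos: [0.5801, 0.143, 0.1836]
ee_rot: [-0.057, 1.57, 0.058]
ft_force: [0.8, -0.2, 0.1]
gripper_width: 0.0555
```

Run:
```python
from h import *
st=manip.state(); im=vision.snapshot('wrist'); cv2.imwrite('pics/w9.png',im[:,:,::-1])
im=vision.snapshot('side'); cv2.imwrite('pics/s9.png',im[:,:,::-1])
for b in blobs(im,60): print(b[0],b[1],b[3],px2w('side',*b[3],.014,st).round(4))
print(st['ft_force'],st['t'])
```

```text
red 395 [274.0, 166.7] [0.5819 0.1986 0.014 ]
red 103 [258.9, 162.6] [0.547  0.2218 0.014 ]
red 108 [302.9, 268.8] [ 0.5918 -0.1256  0.014 ]
green 254 [264.8, 150.6] [0.5682 0.2641 0.014 ]
blue 203 [267.8, 189.2] [0.5548 0.1233 0.014 ]
blue 158 [234.5, 368.0] [ 0.4272 -0.3164  0.014 ]
blue 815 [495.0, 472.2] [ 0.8136 -0.5811  0.014 ]
[ 0.79724258 -0.21139741  0.08531213] 23.95
```

View pics/w9.png

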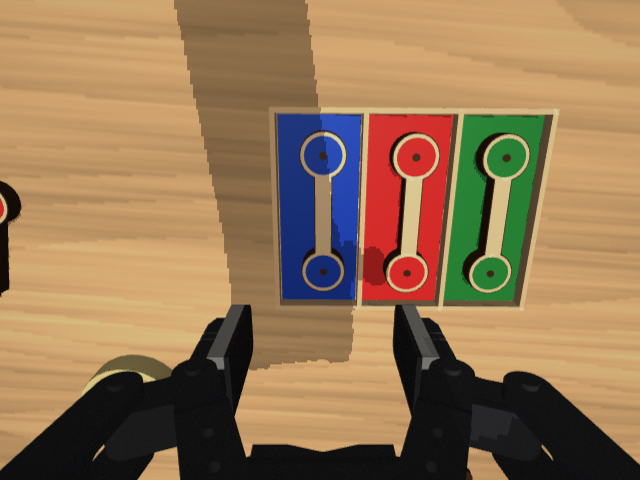

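View pics/s9.png

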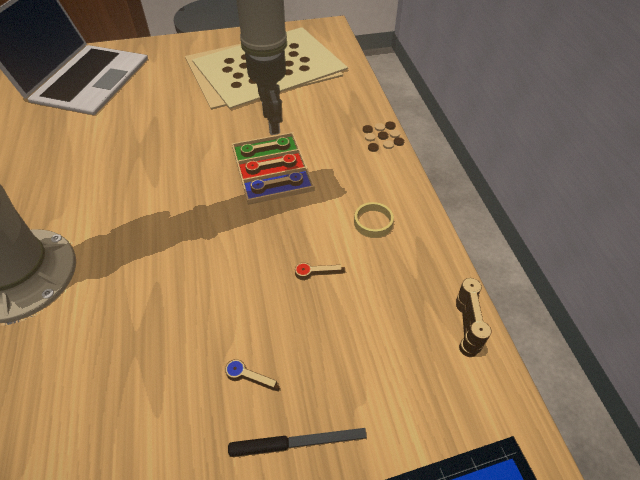

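All three links lie flat, painted side up, each in the bay of its colour; in the side view they are at about (277,181), (271,163) and (265,146). The miscut discs measure at the same pixels as at the start, and the tape and file look unmoved. The gripper is clear, so I'll hand in.

Run:
```python
from station import hand_in
print(hand_in())
```

```text
the job is handed in; nothing more can be done
None
```

The red, green and blue links are packed, each flat and painted side up in the bay of its own colour. I handed the job in at about 24 s of the 93 s allowed; the hand-in reports no verdict.

- **Placement:** the last wrist and side pictures show all three links inside the dividers, with the gripper empty and raised about 0.17 m above them.
- **Left alone:** both miscut discs measured at the same spots as at the start, to the pixel. I compared the tape and file only by eye; both look unmoved.
- **Forces:** the largest reading I saw was about 7 N, while gripping. I read forces only at the end of each move call, not continuously.
- **Disagreement:** the cameras differed by about 2–3 mm on positions, within their stated error. I aimed between them, which was well inside the bay clearance.
- **Failed call:** one move call was refused for missing keys and moved nothing.

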